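Open the combination bar lock on the burr box and present it

TASK

Unlock the wooden burr box: turn the black dial of its combination lock clockwise until it clicks (the red pull tab then springs out a little way), and pull the red tab straight out as far as it goes, so that the bar leaves the staple. Then lift the lock straight up off the staple and finish still holding it in the gripper, dial on top and level, bar still out, at least 10 cm higher than where it sat. Leave the blue cup, the green bar and the dark slab where they are.

Things in the scene. Friction and masses are not known exactly. Their poses are not given: they have to be found in the camera images.
- burr_case: brown wooden box, lid shut, 110 x 172 x 58 mm (x, y, z), fixed to the table; origin at the centre of its underside, z up; its front faces its own -x. A steel hasp strap comes up its front and lies over the lid, its top 60 mm above the origin. On it sits the lock, over a brass staple 26 mm high and inside it.
- lock_centre (a point): centre of the body (76 x 56 x 40 mm in x, y, z) of the loose grey lock, about 0.4 kg in all. As found it sits 60 mm above the table, its axes parallel to the box's, with 1 to 2 mm play on the staple; the bar through the staple's eye keeps it down. With the bar out it lifts straight up, clear of the staple when raised 26 mm, by the dial or the body's sides 56 mm apart.
- dial_grip (a point): centre of the round black dial on top of the lock, 44 mm diameter, 24 mm high, half-way up it: 34.5 mm above lock_centre on the same vertical. Its underside is 2.5 mm above the body's top. It turns about the vertical against light friction (0.02 N m); grip it from above at any yaw. The lock can be lifted by it.
- dial (a joint): angle of the dial (rad), growing anticlockwise seen from above. At 0 its white line points along the lock's -x at the red index mark on the body; there (within about 0.1) the bar is freed and clicks out. It starts between 0.6 and 1.35, so turn it clockwise. Once the bar has clicked out the dial is held near 0 until the bar is pulled on. Stops at -0.6 and 2.0.
- bar (a joint): how far the bar (straight shackle) with its red tab is pulled out along the lock's -x (m): 0 locked; springs to about 0.009 by itself when the dial reaches 0; 0.023 fully out. It takes about 1 N to pull and stays at about 0.022 when let go. From 0.018 on the staple is free.
- tab_grip (a point): centre of the upright red pull tab on the front end of the bar, 14 x 22 x 36 mm (x, y, z of the lock), its underside 2 mm above the lock's. When locked it is 82 mm along the lock's -x from the dial's axis, in front of the box, with 36 mm of bare bar behind it; pinch it from above across its 22 mm width (the lock's y). It moves with the bar.
- blue_cup: blue plastic cup, 77 x 77 x 86 mm, a bystander standing upright; origin at the centre of its underside
- green_bar: green bar of polishing compound, 28 x 75 x 26 mm, a bystander; origin at the centre of its underside
- dark_slab: dark stone slab, 37 x 55 x 24 mm, a bystander; origin at the centre of its underside
Things that resemble listed ones, but are neither listed nor needed, are in the scene too. What is shaped like the part that bears lock_centre but purple is not meant. Several things have the shape of the burr_case; the one meant has the colours described above.

How it is judged:
By the outcome, as a careful person would: the job done as asked, in the order asked, and still so for the second after the job is handed in, while the arm keeps its last pose, push and grip.
It also fails if it takes over 64 s, if anything falls off the work surface, if the arm or the gripper's body presses on something with over 40 N, if the wrist force passes 120 N, or if a joint passes its speed limit or range.

ROBOT

A 6-joint arm with a two-finger parallel gripper is mounted at the origin on a cart in front of the work surface, level with it; the furniture and walls round the work are solid. World frame = base frame: x ahead of the robot, y to its left, z up, the work surface at z = 0. Lengths are in m, angles in degrees, forces in N, time in s.
With the tool pointing down it reaches from about 0.4 to 0.825 m from the base axis. Payload 7 kg.
Tool frame: the origin (TCP) lies on the centre line of the jaws, within the pads' length; the fingertips stand 8 mm ahead of it and the grasp point (between the pads) lies 11 mm behind it (r.tcp_to_tips is the distance from the TCP to the fingertips, in m); z points along the fingers, y is the direction in which the jaws open and shut (so a half turn about z gives the same grasp; the last joint's range is limited). The gripper opens to 88 mm and grips with 3 to 60 N. Pads are 19 mm wide; open, the fingers measure 130 mm over their backs; the gripper's body (78 mm by 193 mm) begins 47 mm behind the grasp point.
Start: joints at [88.7, 20.546, 0.682, 0, -70.136, -16.507], TCP at [0.206, 0.643, 0.235] pointing down, gripper open.
Joint ranges: [-176.03, 176.03], [-82.01, 121.73], [-58.28, 71.71], [-173.87, 95.51], [-174.79, -0.11], [-173.66, 173.66]. Speed limits (degrees/s): [136.94, 136.94, 172.46, 180, 180, 180].

INTERFACE

Orientations are given as [roll, pitch, yaw] about the fixed x, y, z axes, in that order (R = Rz(yaw) Ry(pitch) Rx(roll)).
In Python, from plant import r gives the robot as it stands.
- The arm moves only by the tool drive_tool, never from a script. Its argument "plan" is text: rows parted by semicolons, each of 4 numbers parted by spaces: the shift along the tool's x, y, z in cm, then the turn about the tool's z in rad. A call has 1 to 8 rows; each row is the pose to reach, as a shift and turn from the pose commanded when the call began, along the tool's axes at that moment; what a row does not reach only later rows make up. A row lasts 1/8 s, in which the tool goes at most 62.5 mm and 10.7 degrees, less where a joint would pass 70% of its speed; a pose out of reach is approached as far as the arm can. A call with a gripper value outside its range is refused whole. "fingers" is the closure, from -1 (fully open) to 1 (shut), set as the call begins (left out, the last holds). The fingers move at their own pace and stop on an object; "squeeze" is the grip in N (left out, the last holds). Time passes only in rows, so rows that repeat a pose let the fingers close. It gives the time, the measured TCP pose, the force and the opening at its end, in the units of the state.
- r.get_state(): the state, without advancing time (a new reading comes with each control period).
- r.capture(name): name is "side" or "top" or "wrist"; returns a dict with "frame" (400x640x3 uint8, red, green, blue), "fovy" (degrees; the focal length in pixels is half the picture's height over the tangent of half this angle, whatever the lens; pixels are square), "cx", "cy" (the principal point, pixels), "k1" (the pictures are not rectified: a ray, as slopes to the right and down, at radius r is drawn at 1 + k1 r^2 times it, then the intrinsics apply), "rvec" (rotation vector, rad) and "tvec" (3), from world to camera coordinates, as OpenCV has them. Camera axes: x right, y down, z forward; pixel columns grow to the right and rows downward; lengths in m; the calibration is good to about 2 mm. A picture is of the moment at which its call begins. There is no depth.
- r.close_job(): hands the job in, once; it reports no verdict.
The state is a dict: "time_s": time; "joints": joint angles; "qd": joint speeds; "joint_torque": joint torques, N m; "tcp_pos": TCP position; "eef_rot": TCP orientation; "contact_force": force on the tool from outside, world axes, zero at the start; "moment": the same for the moment, N m; "gripper_width": finger opening in m.
Only numpy, scipy, OpenCV 4.12 (cv2) and the standard library are available. Lean on these libraries where they do the work, as an engineer would, in place of code of your own. Each camera call takes 0.05 s, during which the arm holds its last target. There are 200 camera calls.

## Working session

There is one attempt and no reset: what is moved stays moved. The work goes in short steps, Python scripts to look and compute and a tool call to move; the robot and the scene stay as the last step left them, time stands still between calls to the robot, and variables do not carry over. Pictures are saved under pics/ and viewed, about 8 in all and at most 12, crops included, and the job is handed in when it is done.

Besides the shell and the picture viewer there is one more tool, called after ">>>" by a JSON object that holds its "name" and its "arguments", one argument or row to a line. drive_tool: Moves the arm, as the interface text tells. Its arguments: {"type":"object","properties":{"plan":{"type":"string"},"fingers":{"type":"number"},"squeeze":{"type":"number"}},"required":["plan"]}

```bash
mkdir -p pics; ls; cat > h.py <<'E'
import numpy as np, cv2
from plant import r
def cam(n):
    c=r.capture(n); np.save('pics/%s.npy'%n,c,allow_pickle=True)
    return c
def K(c):
    f=200/np.tan(np.radians(c['fovy'])/2)
    return np.array([[f,0,c['cx']],[0,f,c['cy']],[0,0,1.]]),np.array([c['k1'],0,0,0.])
def proj(c,P):
    k,d=K(c); return cv2.projectPoints(np.array(P,float).reshape(-1,1,3),np.array(c['rvec'],float),np.array(c['tvec'],float),k,d)[0].reshape(-1,2)
def back(c,uv,z):
    k,d=K(c); p=cv2.undistortPoints(np.array(uv,float).reshape(-1,1,2),k,d).reshape(-1,2)
    R=cv2.Rodrigues(np.array(c['rvec'],float))[0]; t=np.array(c['tvec'],float).ravel()
    o=-R.T@t; D=np.c_[p,np.ones(len(p))]@R
    return o+D*((z-o[2])/D[:,2])[:,None]
E
python3 - <<'E'
from h import *
a=cam('side');b=cam('top')
for n,c in(('side',a),('top',b)): cv2.imwrite('pics/%s0.png'%n,c['frame'][:,:,::-1]); print(n,-cv2.Rodrigues(np.array(c['rvec']))[0].T@np.array(c['tvec']),c['k1'])
print(r.get_state(), r.tcp_to_tips)
E
```

```text
pics
side [ 0.20377025 -1.0534876   0.61811266] 0.037744099539588585
top [ 0.3238838  -0.02918906  1.50102436] -0.13942866848261323
{'time_s': 0.1, 'joints': array([ 8.86995333e+01,  2.05874906e+01,  6.39255902e-01, -1.72397900e-02,
       -7.01335360e+01, -1.65088426e+01]), 'qd': array([ 0.071444  , -0.13334492,  0.03480236,  0.10404595, -0.03379015,
       -0.00048552]), 'joint_torque': array([-1.75677334e-03, -5.84162879e+01,  2.93753546e+01,  7.01557383e+00,
        1.02070521e-02, -4.21512527e-05]), 'tcp_pos': array([0.20632492, 0.64226455, 0.23371788]), 'eef_rot': array([ 1.79916994e+02, -7.69910640e-03, -1.78151739e+01]), 'contact_force': array([-0.50468716, -0.45625321,  1.22000852]), 'moment': array([-0.01785425, -0.03097538, -0.02389876]), 'gripper_width': 0.08784919481965923} 0.008
```

View pics/top0.png

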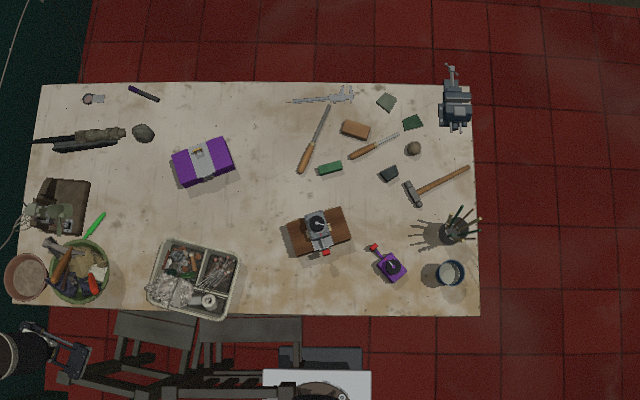

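View pics/side0.png

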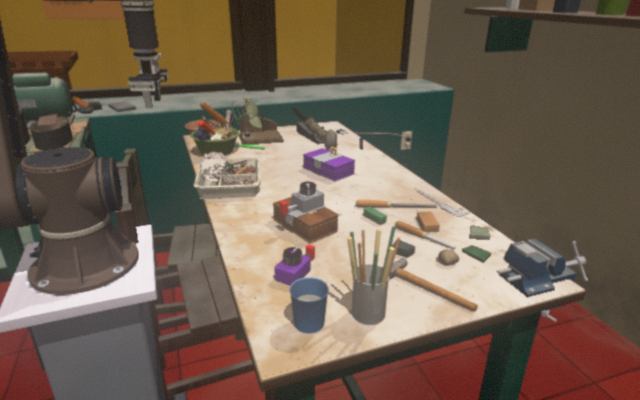

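The top view shows the brown box with its grey lock, dial at about (318,222) and red tab at (325,252). The purple box at (203,162) and purple lock at (390,265) are decoys. The side view agrees. Next I'll measure the brown one from a zoomed crop.

```bash
python3 - <<'E'
from h import *
a=np.load('pics/top.npy',allow_pickle=True).item();s=np.load('pics/side.npy',allow_pickle=True).item()
c=cv2.resize(a['frame'][190:270,270:370],None,fx=6,fy=6,interpolation=cv2.INTER_CUBIC)
d=cv2.resize(s['frame'][170:240,265:345],None,fx=6,fy=6,interpolation=cv2.INTER_CUBIC)
o=np.zeros((900,600,3),np.uint8);o[:480]=c;o[480:,:480]=d
o=np.hstack([c[:, :],np.vstack([d,np.zeros((60,480,3),np.uint8)])]) if 0 else o
cv2.imwrite('pics/z.png',cv2.resize(o,None,fx=.66,fy=.66)[:,:,::-1])
def red(f,x0,x1,y0,y1):
    f=f[y0:y1,x0:x1].astype(int);m=(f[...,0]>120)&(f[...,1]<70)&(f[...,2]<80);v,u=np.nonzero(m);print(m.sum());return u.mean()+x0,v.mean()+y0
t=red(a['frame'],300,345,240,265);print('tab',t,back(a,[t],.09))
f=a['frame'][205:240,295:345].max(2);m=f<50;n,l,st,ce=cv2.connectedComponentsWithStats(m.astype(np.uint8))
for i in range(1,n):
  if st[i,4]>20:print(st[i],ce[i]+[295,205],back(a,[ce[i]+[295,205]],.1265))
print(back(a,[[287,222],[342,206],[353,240],[297,257]],.058))
E
```

```text
32
tab (np.float64(325.5625), np.float64(251.625)) [[ 0.4893157  -0.02218708  0.09      ]]
[ 14  11  15  16 160] [315.9625  223.46875] [[0.56415985 0.00597181 0.1265    ]]
[ 5 16  7 15 51] [302.94117647 227.68627451] [[0.55153237 0.04231513 0.1265    ]]
[[ 0.57912107  0.09350343  0.058     ]
 [ 0.63012912 -0.06866386  0.058     ]
 [ 0.5285968  -0.10201724  0.058     ]
 [ 0.47590854  0.06103997  0.058     ]]
```

View pics/z.png

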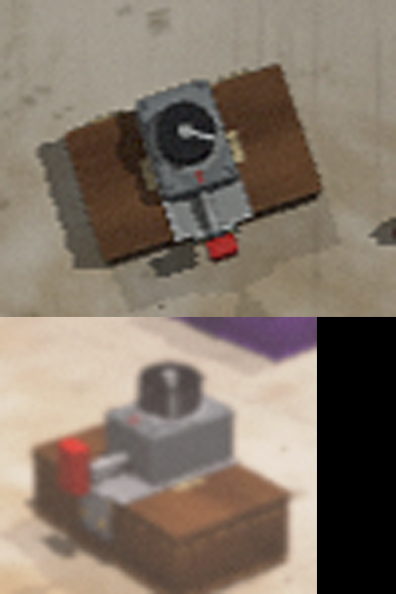

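The dial centre is at about (0.564, 0.005). The lock's yaw is about 17.5–20°, and the white line shows a dial angle of about +1.1 rad. I'm moving above it now.

>>> {"name": "drive_tool", "arguments": {
  "plan": "4 3.7 0 -0.1;8 7.5 0 -0.2;12 11.2 0 -0.3;16 15 0 -0.4;20 18.6 0 -0.5;24 22.3 0 -0.6;28 26 0 -0.62;32 29.7 0 -0.62",
  "fingers": -1
}}

```text
time_s: 1.1
tcp_pos: [0.4207, 0.2603, 0.2345]
eef_rot: [-180.0, 0.0, 17.8]
contact_force: [1.1, 0.1, -1.0]
gripper_width: 0.0872
```

>>> {"name": "drive_tool", "arguments": {
  "plan": "1 5 0 0;2 10 0 0;3 15 0 0;4 20 0 0;5 24 0 0;5.8 28.5 0 0;5.8 28.5 0 0;5.8 28.5 0 0"
}}

```text
time_s: 2.1
tcp_pos: [0.5619, 0.008, 0.2341]
eef_rot: [-180.0, 0.1, 17.7]
contact_force: [0.3, 0.3, -0.5]
gripper_width: 0.0877
```

```bash
python3 - <<'E'
from h import *
c=cam('wrist');cv2.imwrite('pics/w1.png',c['frame'][:,:,::-1]);s=r.get_state();print(s['tcp_pos'],s['eef_rot'],-cv2.Rodrigues(np.array(c['rvec']))[0].T@np.array(c['tvec']))
E
```

```text
[0.56185236 0.00847694 0.23432094] [-1.79987990e+02  2.91321699e-02  1.77175126e+01] [0.6345319  0.03137229 0.38371346]
```

View pics/w1.png

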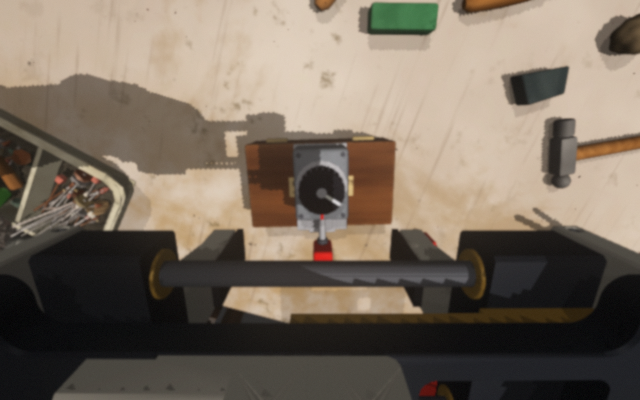

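The wrist view shows the dial at about (321,188), its line pointing to (343,208), the tab at (322,253), and the box nearly aligned with the picture. Now I'll measure from this picture.

```bash
python3 - <<'E'
from h import *
c=np.load('pics/wrist.npy',allow_pickle=True).item();f=c['frame']
g=f[150:230,290:355].max(2).astype(int);m=(g<62).astype(np.uint8)
n,l,st,ce=cv2.connectedComponentsWithStats(m);i=1+st[1:,4].argmax();cn=cv2.findContours((l==i).astype(np.uint8),0,1)[0][0]
h=cv2.convexHull(cn);(x,y),rad=cv2.minEnclosingCircle(h);print('dial',st[i],x+290,y+150,rad,back(c,[[x+290,y+150]],.1265))
q=f[235:275,305:345].astype(int);mm=(q[...,0]>110)&(q[...,1]<70);v,u=np.nonzero(mm);t=[[u.mean()+305,v.mean()+235]]
print('tab',t,mm.sum(),np.ptp(u),np.ptp(v),back(c,t,.098),back(c,t,.085))
E=back(c,[[321.5,193],[343,208]],.1265);e=E[1]-E[0];print('line',np.degrees(np.arctan2(e[1],e[0])))
B=back(c,[[247,143],[393,140],[252,226],[393,225]],.058);print(B)
cv2.imwrite('pics/w1z.png',cv2.resize(f[130:275,240:400],None,fx=5,fy=4,interpolation=2)[:,:,::-1])
E
```

```text
dial [   8   17   46   47 1495] 320.2569828033447 189.9329605102539 23.771310806274414 [[0.56977114 0.00749729 0.1265    ]]
tab [[np.float64(322.8196721311475), np.float64(255.39344262295083)]] 183 18 18 [[ 0.49231249 -0.02076476  0.098     ]] [[ 0.48584149 -0.023137    0.085     ]]
line -108.15685215573278
[[ 0.57944802  0.09614376  0.058     ]
 [ 0.63227786 -0.05867348  0.058     ]
 [ 0.48395653  0.06645716  0.058     ]
 [ 0.53734798 -0.0968467   0.058     ]]
```

View pics/w1z.png

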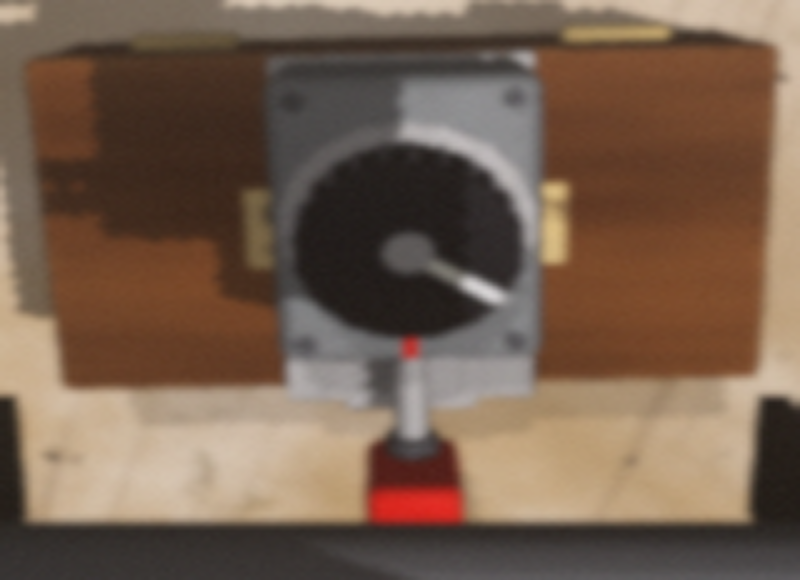

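Dial hub is at about (0.566, 0.006), lock yaw about 18.5°, dial angle about 0.93 rad. I'm lowering onto the dial with the fingertips 5 mm clear of the lock body.

>>> {"name": "drive_tool", "arguments": {
  "plan": "0.3 0.4 3 0;0.3 0.4 6 0;0.3 0.4 9 0;0.3 0.4 10.5 0;0.3 0.4 11.5 0;0.3 0.4 12.1 0;0.3 0.4 12.1 0;0.3 0.4 12.1 0"
}}

```text
time_s: 3.15
tcp_pos: [0.5668, 0.0053, 0.1143]
eef_rot: [180.0, -0.1, 17.7]
contact_force: [-1.3, 0.3, 0.3]
gripper_width: 0.0877
```

>>> {"name": "drive_tool", "arguments": {
  "plan": "0 0 0 0;0 0 0 0;0 0 0 0;0 0 0 0;0 0 0 0;0 0 0 0;0 0 0 0;0 0 0 0",
  "fingers": 1,
  "squeeze": 8
}}

```text
time_s: 4.15
tcp_pos: [0.5664, 0.0052, 0.1136]
eef_rot: [180.0, 0.0, 17.7]
contact_force: [0.5, -1.9, -0.8]
gripper_width: 0.0439
```

>>> {"name": "drive_tool", "arguments": {
  "plan": "0 0 0 0.13;0 0 0 0.26;0 0 0 0.39;0 0 0 0.52;0 0 0 0.65;0 0 0 0.75;0 0 0 0.83;0 0 0 0.83"
}}

```text
time_s: 5.15
tcp_pos: [0.5664, 0.0054, 0.1136]
eef_rot: [-180.0, 0.0, -29.8]
contact_force: [0.5, 1.2, -0.8]
gripper_width: 0.0437
```

```bash
cat > look.py <<'E'
import sys
from h import *
n=sys.argv[1]
c=cam('wrist');s=cam('side')
x=cv2.resize(c['frame'][130:330,200:440],(600,500));y=cv2.resize(s['frame'][165:265,255:345],(200,222),interpolation=2)
o=np.zeros((500,800,3),np.uint8);o[:,:600]=x;o[:222,600:]=y
cv2.imwrite('pics/%s.png'%n,o[:,:,::-1])
q=s['frame'][190:230,270:300].astype(int);m=(q[...,0]>100)&(q[...,1]<70);v,u=np.nonzero(m);print('side red',len(u),u.mean()+270,v.mean()+190)
st=r.get_state();print(st['tcp_pos'],st['eef_rot'],st['contact_force'],st['moment'],st['gripper_width'])
E
python3 - <<'E'
from h import *
s=np.load('pics/side.npy',allow_pickle=True).item()
q=s['frame'][190:230,270:300].astype(int);m=(q[...,0]>100)&(q[...,1]<70);v,u=np.nonzero(m);print('initial side red',len(u),u.mean()+270,v.mean()+190)
for b in(0,.009,.022):
  R=np.radians(18.5);print(proj(s,[.566-np.cos(R)*(.082+b),.0055-np.sin(R)*(.082+b),.08]))
E
python3 look.py w2
```

```text
initial side red 24 283.0416666666667 208.66666666666666
[[282.79035574 206.90444583]]
[[280.00631622 207.84030432]]
[[275.94090407 209.20687282]]
side red 71 282.90140845070425 208.4788732394366
[0.56637844 0.00542375 0.1135678 ] [-1.79985598e+02 -4.71782173e-04 -2.97357028e+01] [-0.08860499  1.24809368 -0.70688599] [ 0.28353589 -0.03651078 -0.04016227] 0.04365534534194014
```

Not clicked yet. The side-view tab centroid should move from 283 to 280 px when it does, so I'll turn in small steps.

>>> {"name": "drive_tool", "arguments": {
  "plan": "0 0 0 0.04;0 0 0 0.07;0 0 0 0.07;0 0 0 0.07"
}}

```text
time_s: 5.75
tcp_pos: [0.5664, 0.0054, 0.1136]
eef_rot: [-180.0, -0.0, -33.8]
contact_force: [0.5, 2.5, 0.3]
gripper_width: 0.0436
```

```bash
python3 look.py w3
```

```text
side red 62 282.69354838709677 207.9516129032258
[0.56636663 0.00541135 0.11355484] [-1.79989117e+02 -2.32561694e-04 -3.38165069e+01] [-0.33182131  2.41903862 -0.32797092] [ 0.77575127 -0.12305276  0.04724879] 0.043619455626232
```

>>> {"name": "drive_tool", "arguments": {
  "plan": "0 0 0 0.04;0 0 0 0.07;0 0 0 0.07;0 0 0 0.07"
}}

```text
time_s: 6.35
tcp_pos: [0.5664, 0.0053, 0.1135]
eef_rot: [-180.0, 0.0, -37.8]
contact_force: [0.7, 2.8, -0.2]
gripper_width: 0.0438
```

```bash
python3 look.py w4
```

```text
side red 63 280.41269841269843 209.23809523809524
[0.56641496 0.00536252 0.11357532] [-1.79989594e+02 -4.56596143e-03 -3.78341309e+01] [0.56083366 2.88036251 0.39160673] [ 0.98229855 -0.23943266 -0.02088881] 0.0435815650997264
```

View pics/w4.png

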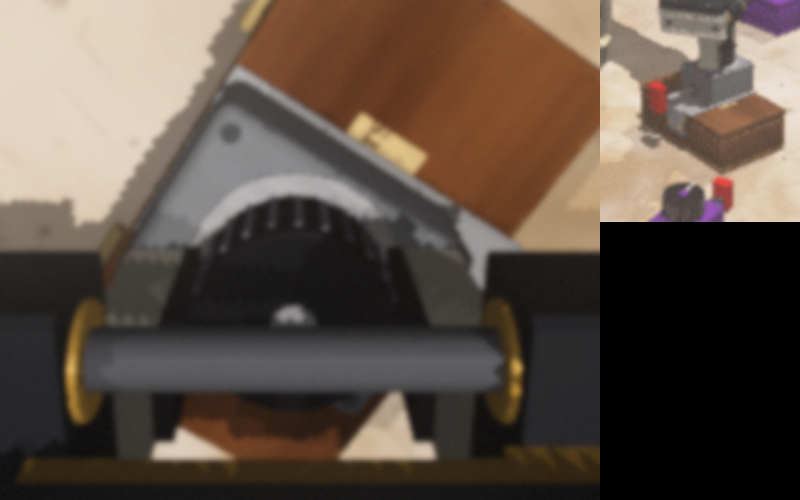

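The bar has clicked: the tab centroid is now 280.4, against 280.0 predicted for 9 mm. The picture shows the dial still in the jaws. I'll release, rise and go over the tab.

>>> {"name": "drive_tool", "arguments": {
  "plan": "0 0 0 0;0 0 0 0;0 0 0 0;0 0 0 0;0 0 -1 0;0 0 -3 0;0 0 -5 0;0 0 -5 0",
  "fingers": -1
}}

```text
time_s: 7.45
tcp_pos: [0.5675, 0.0056, 0.1658]
eef_rot: [-179.8, -0.1, -37.8]
contact_force: [-0.1, -0.5, -0.9]
gripper_width: 0.0876
```

>>> {"name": "drive_tool", "arguments": {
  "plan": "-0.7 1 0 -0.15;-1.5 2.2 0 -0.3;-2.3 3.4 0 -0.45;-3.1 4.7 0 -0.6;-3.9 5.9 0 -0.75;-4.5 6.8 0 -0.9;-5 7.6 0 -0.98;-5 7.6 0 -0.98"
}}

```text
time_s: 8.45
tcp_pos: [0.4796, -0.0242, 0.1635]
eef_rot: [-180.0, 0.0, 18.2]
contact_force: [-1.2, 0.7, -0.2]
gripper_width: 0.0878
```

```bash
python3 look.py w5; python3 - <<'E'
from h import *
c=np.load('pics/wrist.npy',allow_pickle=True).item();cv2.imwrite('pics/w5.png',c['frame'][:,:,::-1])
R=np.radians(18.5);P=[]
for b in (.007,.011):P.append([.566-np.cos(R)*(.082+b),.0055-np.sin(R)*(.082+b),.098])
print(proj(c,P))
E
```

```text
side red 96 280.3229166666667 208.58333333333334
[ 0.48040595 -0.02397404  0.16354086] [ 1.79998305e+02 -7.31471697e-03  1.81805403e+01] [ 0.61033861 -0.30036643  1.07979231] [-0.07476845 -0.05835082  0.03586283] 0.08808360841245932
[[316.18943461 209.86885216]
 [316.21440031 214.63218827]]
```

View pics/w5.png

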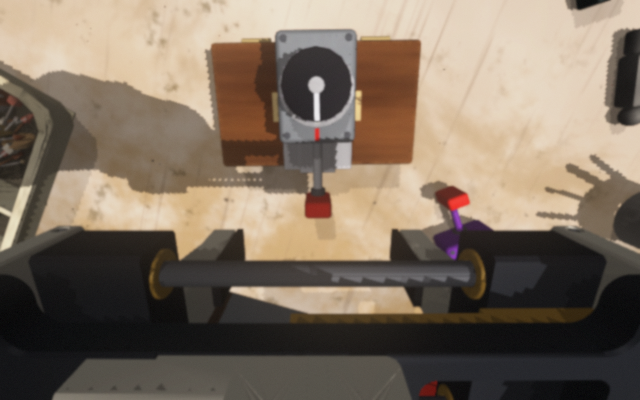

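The line now points at the red mark, and the tab (318,205) is where predicted to about 1 mm. I'll lower and pinch it.

>>> {"name": "drive_tool", "arguments": {
  "plan": "0 0.1 2 0;0 0.1 4 0;0 0.1 6 0;0 0.1 7.5 0;0 0.1 8.5 0;0 0.1 8.9 0;0 0.1 8.9 0;0 0.1 8.9 0"
}}

```text
time_s: 9.55
tcp_pos: [0.4809, -0.0249, 0.0751]
eef_rot: [180.0, -0.1, 18.3]
contact_force: [0.4, 0.6, -0.2]
gripper_width: 0.088
```

>>> {"name": "drive_tool", "arguments": {
  "plan": "0 0 0 0;0 0 0 0;0 0 0 0;0 0 0 0;0 0 0 0;0 0 0 0;0 0 0 0;0 0 0 0",
  "fingers": 1,
  "squeeze": 10
}}

```text
time_s: 10.55
tcp_pos: [0.4805, -0.025, 0.0745]
eef_rot: [-180.0, 0.0, 18.3]
contact_force: [-0.3, 0.2, 1.5]
gripper_width: 0.0214
```

>>> {"name": "drive_tool", "arguments": {
  "plan": "-0.2 0 0 0;-0.4 0 0 0;-0.6 0 0 0;-0.8 0 0 0;-1.0 0 0 0;-1.2 0 0 0;-1.4 0 0 0;-1.4 0 0 0"
}}

```text
time_s: 11.55
tcp_pos: [0.4671, -0.0294, 0.0746]
eef_rot: [-180.0, -0.0, 18.3]
contact_force: [0.9, 0.4, -0.8]
gripper_width: 0.0224
```

>>> {"name": "drive_tool", "arguments": {
  "plan": "-0.1 0 0 0;-0.2 0 0 0;-0.2 0 0 0;-0.2 0 0 0"
}}

```text
time_s: 12.05
tcp_pos: [0.4659, -0.0298, 0.0747]
eef_rot: [180.0, -0.1, 18.3]
contact_force: [4.0, -0.3, -2.8]
gripper_width: 0.0218
```

```bash
python3 look.py w6
```

```text
side red 33 273.06060606060606 209.03030303030303
[ 0.4658651  -0.02982422  0.07469537] [ 1.79995963e+02 -5.26810754e-02  1.82989247e+01] [ 3.70086125  1.32094745 -2.38054993] [ 0.36897774 -1.56923679 -0.02582293] 0.021779238591710166
```

The force rises to about 4 N, so the bar is at its stop. I'll release, rise and go over the lock body.

>>> {"name": "drive_tool", "arguments": {
  "plan": "0 0 0 0;0 0 0 0;0 0 0 0;0 0 -1 0;0 0 -4 0;0 0 -7 0;0 0 -10 0;0 0 -10 0",
  "fingers": -1
}}

```text
time_s: 13.15
tcp_pos: [0.4668, -0.0297, 0.1776]
eef_rot: [180.0, -0.3, 18.3]
contact_force: [-0.1, -0.1, -0.9]
gripper_width: 0.0872
```

```bash
python3 look.py w7;  python3 - <<'E'
from h import *
c=np.load('pics/wrist.npy',allow_pickle=True).item();cv2.imwrite('pics/w7.png',c['frame'][:,:,::-1])
f=c['frame'].astype(int)
print(back(c,[[316.5,85]],.1265))
R=np.radians(18.5)
for b in (.009,.022):print(proj(c,[[.566-np.cos(R)*(.082+b),.0055-np.sin(R)*(.082+b),.098],[.566,.0055,.1265]]))
E
```

```text
side red 78 276.6025641025641 210.0897435897436
[ 0.4652487  -0.02996172  0.17504817] [-1.79983459e+02 -6.07380273e-02  1.82770748e+01] [ 0.22831465  0.14606954 -0.3815939 ] [-0.01011648  0.01796159 -0.00375444] 0.0871724221807321
[[5.55895336e-01 2.86833385e-04 1.26500000e-01]]
[[314.76674241 191.21271013]
 [313.75087721  66.48745033]]
[[314.8466784  206.17027974]
 [313.75087721  66.48745033]]
```

View pics/w7.png

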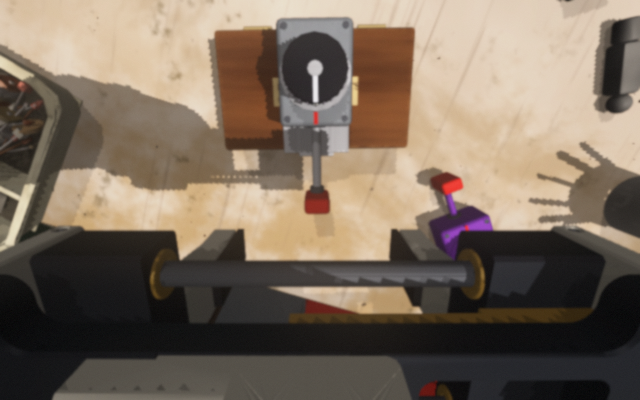

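The bar is out about 21 mm and the lock is at about (0.5655, 0.0045). I'll take it by the body's sides.

>>> {"name": "drive_tool", "arguments": {
  "plan": "2.5 0 0 0;5 0 0 0;7.5 0 0 0;10.1 -0.1 0 0;10.1 -0.1 1 0;10.1 -0.1 3 0;10.1 -0.1 5 0;10.1 -0.1 5 0"
}}

```text
time_s: 14.25
tcp_pos: [0.5587, 0.002, 0.1223]
eef_rot: [-180.0, 0.3, 18.3]
contact_force: [-0.2, -0.2, 0.8]
gripper_width: 0.0878
```

>>> {"name": "drive_tool", "arguments": {
  "plan": "0 0 1 0;0 0 2 0;0 0 3 0;0 0 4 0;0 0 4.5 0;0 0 4.7 0;0 0 4.7 0;0 0 4.7 0"
}}

```text
time_s: 15.25
tcp_pos: [0.5611, 0.0027, 0.0779]
eef_rot: [180.0, -0.0, 18.3]
contact_force: [0.2, 0.7, -0.8]
gripper_width: 0.0873
```

>>> {"name": "drive_tool", "arguments": {
  "plan": "0 0 0 0;0 0 0 0;0 0 0 0;0 0 0 0;0 0 0 0;0 0 0 0;0 0 0 0;0 0 0 0",
  "fingers": 1,
  "squeeze": 35
}}

```text
time_s: 16.25
tcp_pos: [0.561, 0.0027, 0.0776]
eef_rot: [-180.0, -0.0, 18.3]
contact_force: [-0.6, 1.8, 0.6]
gripper_width: 0.0555
```

Gripped at 55.5 mm. I'll start lifting slowly and watch the force.

>>> {"name": "drive_tool", "arguments": {
  "plan": "0 0 -0.2 0;0 0 -0.5 0;0 0 -0.8 0;0 0 -1.1 0;0 0 -1.5 0;0 0 -1.9 0;0 0 -2.3 0;0 0 -2.7 0"
}}

```text
time_s: 17.25
tcp_pos: [0.5605, 0.0025, 0.1048]
eef_rot: [-180.0, 0.0, 18.3]
contact_force: [-0.4, 0.4, -4.5]
gripper_width: 0.0557
```

The force reads the lock's weight only (−4.5 N), so I'll carry on up.

>>> {"name": "drive_tool", "arguments": {
  "plan": "0 0 -1 0;0 0 -2.5 0;0 0 -4 0;0 0 -5.5 0;0 0 -7 0;0 0 -8.5 0;0 0 -10 0;0 0 -11 0"
}}

```text
time_s: 18.25
tcp_pos: [0.5612, 0.0027, 0.2157]
eef_rot: [180.0, -0.0, 18.3]
contact_force: [0.0, -0.9, -5.2]
gripper_width: 0.0557
```

>>> {"name": "drive_tool", "arguments": {
  "plan": "0 0 0 0;0 0 0 0;0 0 0 0;0 0 0 0"
}}

```text
time_s: 18.75
tcp_pos: [0.5607, 0.0026, 0.2141]
eef_rot: [180.0, 0.0, 18.3]
contact_force: [0.8, 0.8, -4.6]
gripper_width: 0.0561
```

```bash
python3 look.py w8; python3 - <<'E'
from h import *
c=np.load('pics/wrist.npy',allow_pickle=True).item();s=np.load('pics/side.npy',allow_pickle=True).item()
o=np.zeros((600,640,3),np.uint8);o[:340]=c['frame'][:340];o[340:,:400]=cv2.resize(s['frame'][135:265,230:430],(400,260));cv2.imwrite('pics/w8.png',o[:,:,::-1])
E
```

```text
side red 0 nan nan
[0.56083811 0.00258351 0.21430084] [1.79997564e+02 2.83537882e-02 1.82894345e+01] [-0.49173883  0.04825226 -4.57966215] [-0.06936186 -0.07935298 -0.00229136] 0.05595956600006366look.py:8: RuntimeWarning: Mean of empty slice.
  q=s['frame'][190:230,270:300].astype(int);m=(q[...,0]>100)&(q[...,1]<70);v,u=np.nonzero(m);print('side red',len(u),u.mean()+270,v.mean()+190)
  ret = ret.dtype.type(ret / rcount)
```

View pics/w8.png

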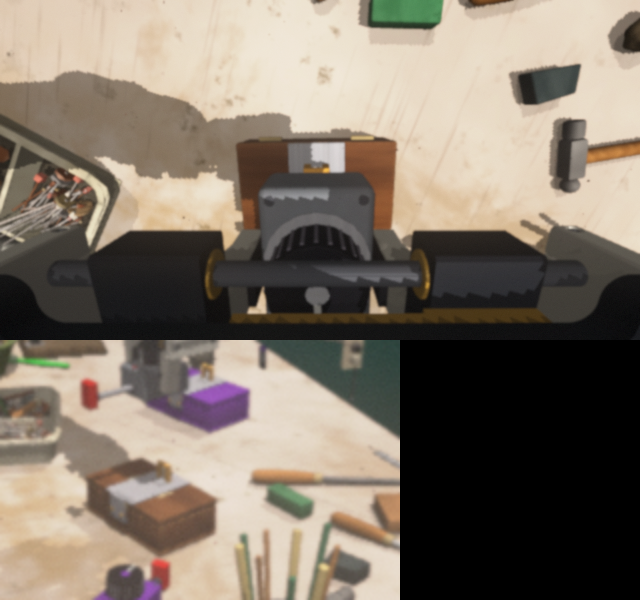

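The lock hangs level in the gripper, clear of the brass staple. Its red tab is still out, at (90,394) in the side crop. I'm handing the job in.

```bash
python3 -c "
from plant import r
print(r.close_job()); print(r.get_state()['tcp_pos'])"
```

```text
the job is handed in; nothing more can be done
None
the job is handed in; nothing more can be done
```

The lock is off the staple and held in the gripper. It is level, with the dial on top and the bar out, about 13.6 cm above where it sat. The job is handed in at about 19 s of the 64 s allowed; it reports no verdict.

- **Dial:** I turned it clockwise about 0.97 rad until it clicked. The side camera showed the tab spring out about 9 mm.
- **Bar:** I pulled the tab until the force rose to about 4 N at the stop. After letting go, the pictures put the bar about 21 mm out, past the 18 mm needed to free the staple.
- **Lift:** I gripped the body's sides at 35 N and lifted straight up. The wrist force showed only the lock's weight, about 4.6 N.

In the last pictures the staple is empty, the tab is still out, and the green bar and dark slab show no sign of having moved. The blue cup was not in that final view, but the arm never went near it. The last check printed "nan" for the tab, because the lifted lock had left the patch of picture it searches. I judged the bar by eye from the final side view and did not measure it again after the lift.

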